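# Tighten the ratchet clamp on the glued scrub brush

### The job

The scrub brush with the freshly glued wooden back lies loose in the ratchet clamp on the ledge. Take the clamp's upright lever handle and pump it to and fro in full strokes until the sliding jaw presses the brush tightly against the rubber stop and the sprung stop clearly gives way, then let go. Move the jaw only by its lever, never by pushing it directly, and leave the sink tap shut.

Things in the scene. Friction and masses are not known exactly. Their poses are not given: they have to be found in the camera images.
- clamp: Grey ratchet clamp fixed on the ledge, base plate 12 mm thick, x -73 to 73, y -95 to 215 mm. Origin on the ledge surface under the toothed rack's middle line, beside the lever's pin; z up. The jaw slides to its +y. Lever pin: upright at x 45, y 0. Face of the rubber stop: y 164 mm; it is sprung (2 N to start, 3.8 N at 6 mm) and yields 11 mm at most, where it blocks the jaw.
- lever (a joint): Flat steel lever, top 62 mm above the ledge, turning on the upright pin. 0 = pointing along clamp -x; positive = handle towards clamp +y; stops at -0.20 and +0.20 rad. Swinging to +0.20 drives the jaw to +y (first third is lost motion); back to -0.20 only clicks over the teeth. Stop to stop = one tooth, 12 mm; the first may give less. Takes 3 to 7 N at the handle. Stays where left.
- knob (a point): Upright round wooden handle at the lever's end, 150 mm from the pin, 22 mm diameter, from 60 to 112 mm above the ledge; moves 30 mm either way along clamp y. Point: on its axis, 92 mm above the ledge; x axis towards the pin, z up.
- jaw: Sliding steel jaw, plate 70 mm wide, 10 thick, 14 to 58 mm above the ledge, on the rack's end. Origin: centre of its pressing face (looks to clamp +y), 40 mm above the ledge; axes as the clamp's. Starts at clamp y 70 to 92 mm; after full strokes it stands near 84, 96, 108, 119 mm. The brush is pinched from 114 on; at 119 (3 to 5 strokes) it is tight, the stop pushed in 5 mm.
- brush: Loose scrub brush, wooden back 130 x 50 x 24 mm over a bristle block 118 x 40 x 22 mm, 46 mm high in all, 180 g, lying bristles down on the clamp's base plate between jaw and stop, its 130 mm length across the jaw's travel. Origin: centre of its underside, x along its length.
- tap (a joint): Look-alike bystander: lever of the steel sink tap standing near the sink kerb at the right of the clamp, a short 75 mm lever with a small 16 mm steel knob on a 95 mm high column. 0 rad = shut (as it starts), grows as it turns open.
Things that resemble listed ones, but are neither listed nor needed, are in the scene too. Of the things like the brush, leave any that is green or red; of the rest the smaller one is meant.

How it is judged:
At the end, for the whole second after the job is handed in: The jaw stands at least 115.5 mm along the clamp's y and presses on the brush with more than 1 N (stop pushed back about 1.5 mm or more); the brush lies upright (within 10 degrees), still, and within 30 mm of the clamp's middle line (y of jaw in the frame of clamp above 0.1155 m and contact force between jaw and brush above 1 N and x of brush in the frame of clamp between -0.03 and 0.03 m and angle between brush's own z axis and vertical below 0.17 rad and linear speed of brush below 0.02 m/s); the robot touches nothing.
It fails at once if the jaw is pushed directly by the robot instead of by its lever (contact force between any of the fingers, the arm and jaw above 2 N).
It fails at once if the sink tap is opened (value of joint tap above 0.2 rad).
It also fails if it takes over 48 s, if anything falls off the work surface, if the arm or the gripper's body presses on something with over 40 N, if the wrist force passes 120 N, or if a joint passes its speed limit or range.

### The arm

A 6-joint arm with a two-finger parallel gripper is mounted at the origin on the work surface. World frame = base frame: x ahead of the robot, y to its left, z up, the work surface at z = 0. Lengths are in m, angles in rad, forces in N, time in s.
With the tool pointing down it reaches from about 0.3 to 0.775 m from the base axis. Payload 14.6 kg.
Tool frame: the origin (TCP) lies at the very end of the fingers, on their centre line; the grasp point (between the pads) lies ctrl.grasp_offset behind it (ctrl.grasp_offset is the distance from the TCP to the grasp point, in m); z points along the fingers, y is the direction in which the jaws open and shut (so a half turn about z gives the same grasp; the last joint's range is limited). The gripper opens to 94 mm and grips with 3 to 60 N. Pads are 16 mm wide; open, the fingers measure 119 mm over their backs; the gripper's body (75 mm by 177 mm) begins 78 mm behind the grasp point.
Start: joints at [-1.403, 0.3, 1.521, -0, 1.321, -0.067], TCP at [0.128, -0.535, 0.205] pointing down, gripper open.
Joint ranges: [-3.03, 3.03], [-0.79, 2.21], [0.23, 2.52], [-1.04, 4.18], [0, 3.07], [-2.55, 2.55]. Speed limits (rad/s): [2.22, 2.22, 2.57, 3.14, 3.14, 3.14].

### API

Orientations are given as [roll, pitch, yaw] about the fixed x, y, z axes, in that order (R = Rz(yaw) Ry(pitch) Rx(roll)).
In Python, from station import ctrl gives the robot as it stands. The module is installed in compiled form; this text tells all that it offers.
- The arm moves only by the tool carry_out, never from a script. Its argument "deltas" is a list of rows, each an object of numbers: "x", "y", "z": the shift along the tool's x, y, z in units of 0.02 m (1.0 is 0.02 m); "wx", "wy", "wz": the turn, a rotation vector about the tool's x, y, z in units of 0.08 rad (1.0 is 0.08 rad); "jaw": the opening in per cent of the stroke, from 0 (shut) to 100 (fully open). A call has 1 to 12 rows; each row shifts and turns the commanded pose from where the row before left it, along the tool's axes as they then stand; what a row does not reach is not made up. A row lasts 1/12 s, in which the tool goes at most 41.7 mm and 7.16 degrees, less where a joint would pass 70% of its speed; a pose out of reach is approached as far as the arm can. A call with a number of a shift or a turn outside -1 to 1 is refused whole. A call with a gripper value outside its range is refused whole. The fingers move at their own pace and stop on an object; "squeeze" is the grip in N (left out, the last holds). Time passes only in rows, so rows that do not move let the fingers close. It gives the time, the measured TCP pose, the force and the opening at its end, in the units of the state.
- ctrl.get_obs(): the state, without advancing time (a new reading comes with each control period).
- ctrl.camera(name): name is "scene" or "top"; returns the picture (400x640x3 uint8, blue, green, red); there is no depth.
- ctrl.camera_params(name): a dict with "mtx" (3x3 intrinsics, pixels), "dist" ([k1, k2, p1, p2, k3] as OpenCV has them; the pictures are not rectified), "origin" and "attitude" of the camera in the world. Camera axes: x right, y down, z forward; pixel columns grow to the right and rows downward; lengths in m; the calibration is good to about 2 mm. A picture is of the moment at which its call begins. camera_params takes no time and is no camera call.
- ctrl.hand_in(): hands the job in, once; it reports no verdict.
Trained networks look in the newest picture that a camera, given by its name, has taken for a name from the list of things; names that differ only in an ending like _2 or _b are one class to them, and where a whole thing is asked for, a point or a joint stands for the part that bears it (a point fixed in the world has none). Each returns a list of dicts, best first, with "conf" (0 to 1); they miss things now and then, are a little off and sometimes report something else, mostly with a low value. They report only what shows in the picture. A call takes as long as a camera call. They do not tell look-alikes from the thing itself.
- ctrl.boxes_of(camera, label): "rect" ([left, top, right, bottom] in pixels, round what is visible of it).
- ctrl.mark_of(camera, label): "position" ([row, column] in pixels: a listed point, or the origin of a listed thing).
The state is a dict: "time_s": time; "qpos": joint angles; "joint_vel": joint speeds; "tau": joint torques, N m; "ee_pos": TCP position; "eef_rot": TCP orientation; "force": force on the tool from outside, world axes, zero at the start; "moment": the same for the moment, N m; "grip_width": finger opening in m.
Only numpy, scipy, OpenCV 4.12 (cv2) and the standard library are available. Lean on these libraries where they do the work, as an engineer would, in place of code of your own. Each camera call takes 0.05 s, during which the arm holds its last target.

## Working session

There is one attempt and no reset: what is moved stays moved. The work goes in short steps, Python scripts to look and compute and a tool call to move; the robot and the scene stay as the last step left them, time stands still between calls to the robot, and variables do not carry over. Pictures are saved under pics/ and viewed, and the job is handed in when it is done.

Besides the shell and the picture viewer there is one more tool, called after "Request:" in YAML: its name, and indented under it one key for each argument. carry_out: Moves the arm, as the interface text tells. Its arguments: {"type":"object","properties":{"deltas":{"type":"array"},"squeeze":{"type":"number"}},"required":["deltas"]}

```bash
mkdir -p pics; python3 - <<'E'
from station import ctrl
import cv2
o=ctrl.get_obs();print(o, ctrl.grasp_offset)
for n in ("scene","top"):
    im=ctrl.camera(n);cv2.imwrite(f"pics/{n}0.png",im)
    print(n,ctrl.camera_params(n))
    for l in ("clamp","lever","knob","jaw","brush","tap"):
        print(l,[(round(d['conf'],2),[round(x) for x in d['position']]) for d in ctrl.mark_of(n,l)],[(round(d['conf'],2),[round(x) for x in d['rect']]) for d in ctrl.boxes_of(n,l)])
E
```

```text
{'time_s': 0.0, 'qpos': array([-1.40262205e+00,  3.00466606e-01,  1.52157787e+00, -2.42632386e-06,
        1.32068086e+00, -6.65769612e-02]), 'joint_vel': array([-0.00046877, -0.00042848,  0.00141161, -0.00146628, -0.00051327,
       -0.0014347 ]), 'tau': array([-3.31394040e-04, -5.31803727e+01, -3.52736664e+01,  7.07655237e-02,
        2.44454015e-02, -1.12939072e-04]), 'ee_pos': array([ 0.12789638, -0.53465905,  0.20489015]), 'eef_rot': array([-3.14046232e+00, -7.30102530e-05,  2.34751796e-01]), 'force': array([ 0.1292748 ,  0.38813492, -0.40430276]), 'moment': array([ 0.00504121, -0.01011868,  0.00674459]), 'grip_width': 0.09395582501984708} 0.0188
scene {'mtx': array([[363.30802682,   0.        , 315.16723318],
       [  0.        , 363.30802682, 203.41098147],
       [  0.        ,   0.        ,   1.        ]]), 'dist': array([0.02011011, 0.        , 0.        , 0.        , 0.        ]), 'origin': array([ 1.19029066, -0.52876792,  0.52049167]), 'attitude': array([-2.13858931,  0.0184519 ,  0.91788316])}
clamp [(0.6, [231, 324])] [(0.71, [270, 173, 396, 268])]Traceback (most recent call last):
  File "<stdin>", line 8, in <module>
ValueError: it knows: brush, clamp, jaw, knob
```

```bash
python3 - <<'E'
from station import ctrl
import cv2
for n in ("scene","top"):
    im=ctrl.camera(n);cv2.imwrite(f"pics/{n}1.png",im)
    if n=="top": print(n,ctrl.camera_params(n))
    for l in ("clamp","knob","jaw","brush"):
        print(l,[(round(d['conf'],2),[round(x) for x in d['position']]) for d in ctrl.mark_of(n,l)],[(round(d['conf'],2),[round(x) for x in d['rect']]) for d in ctrl.boxes_of(n,l)])
print(ctrl.get_obs()['time_s'])
E
```

```text
clamp [(0.64, [233, 321])] [(0.82, [271, 172, 396, 266])]
knob [(0.85, [188, 282])] [(0.61, [276, 179, 342, 229])]
jaw [(0.63, [203, 343])] [(0.64, [299, 191, 359, 242])]
brush [(0.92, [208, 353]), (0.86, [251, 428]), (0.84, [186, 284]), (0.83, [216, 470])] [(0.91, [436, 188, 511, 218]), (0.9, [398, 218, 466, 264]), (0.69, [248, 156, 317, 199]), (0.68, [328, 180, 382, 214])]
top {'mtx': array([[414.69234745,   0.        , 327.21199508],
       [  0.        , 414.69234745, 194.07503261],
       [  0.        ,   0.        ,   1.        ]]), 'dist': array([-0.10053576,  0.        ,  0.        ,  0.        ,  0.        ]), 'origin': array([ 0.45037716, -0.11556276,  1.11619049]), 'attitude': array([-2.97717698,  0.0247293 , -1.56571384])}
clamp [(0.57, [191, 336])] []
knob [(0.97, [221, 351])] [(0.65, [325, 165, 357, 229])]
jaw [(0.81, [194, 306])] [(0.21, [274, 168, 301, 220])]
brush [(0.85, [122, 282]), (0.84, [197, 290]), (0.77, [281, 312]), (0.77, [134, 216])] [(0.78, [266, 96, 299, 144]), (0.77, [182, 102, 241, 157]), (0.74, [278, 270, 352, 298]), (0.65, [273, 170, 301, 218])]
1.05
```

View pics/scene1.png

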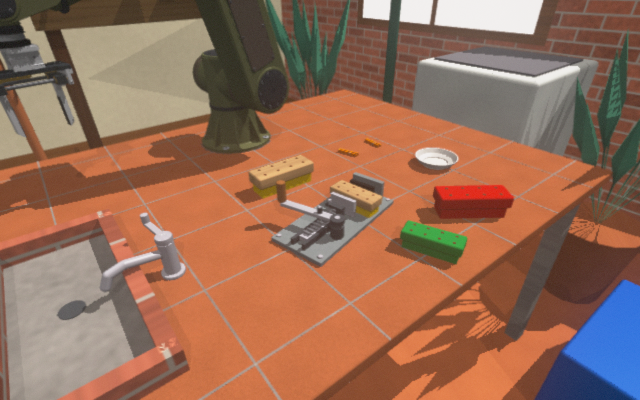

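View pics/top1.png

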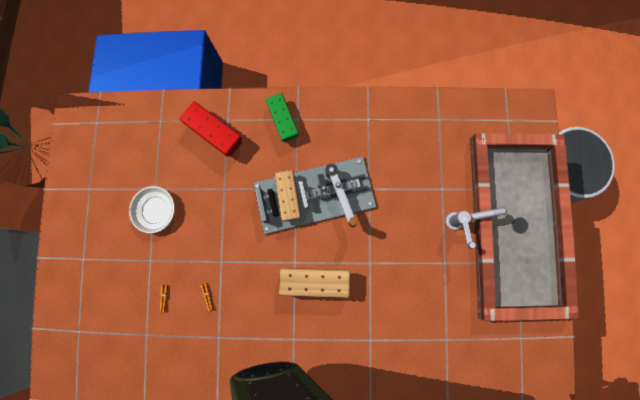

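```bash
cat > h.py <<'E'
import numpy as np,cv2
from station import ctrl
from scipy.spatial.transform import Rotation as R
def cam(n):
    p=ctrl.camera_params(n);return p
def ray(n,rc):
    p=cam(n);u=cv2.undistortPoints(np.array([[[rc[1],rc[0]]]],float),p['mtx'],p['dist'])[0,0]
    Rm=R.from_euler('xyz',p['attitude']).as_matrix()
    d=Rm@np.array([u[0],u[1],1]);return p['origin'],d/np.linalg.norm(d)
def tri(a,b):
    o1,d1=ray("scene",a);o2,d2=ray("top",b)
    s=np.linalg.lstsq(np.c_[d1,-d2],o2-o1,rcond=None)[0]
    p,q=o1+s[0]*d1,o2+s[1]*d2
    return (p+q)/2,np.linalg.norm(p-q)
def onz(n,rc,z):
    o,d=ray(n,rc);return o+d*(z-o[2])/d[2]
def proj(n,P):
    p=cam(n);Rm=R.from_euler('xyz',p['attitude']).as_matrix()
    q=(np.atleast_2d(P)-p['origin'])@Rm
    return cv2.projectPoints(q,np.zeros(3),np.zeros(3),p['mtx'],p['dist'])[0][:,0]
E
python3 - <<'E'
from h import *
print("knob",tri((188,282),(221,351)));print("jaw",tri((203,343),(194,306)));print("brush",tri((208,353),(197,290)));print("clamp",tri((233,321),(191,336)))
a=cv2.imread("pics/scene1.png")[150:275,255:410];cv2.imwrite("pics/sc_c.png",cv2.resize(a,None,fx=5,fy=4.8,interpolation=2)[:600,:800])
a=cv2.imread("pics/top1.png")[145:245,245:385];cv2.imwrite("pics/tp_c.png",cv2.resize(a,None,fx=5.5,fy=5.5,interpolation=2))
E
```

```text
knob (array([ 0.55243   , -0.14862058,  0.0943691 ]), np.float64(0.0001648778404764644))
jaw (array([ 0.63035014, -0.029878  ,  0.04296151]), np.float64(0.006080165948835693))
brush (array([0.62569898, 0.01346097, 0.00874678]), np.float64(0.0006148360709436833))
clamp (array([ 0.64544299, -0.10930584, -0.00166378]), np.float64(0.0040145599642208325))
```

View pics/tp_c.png

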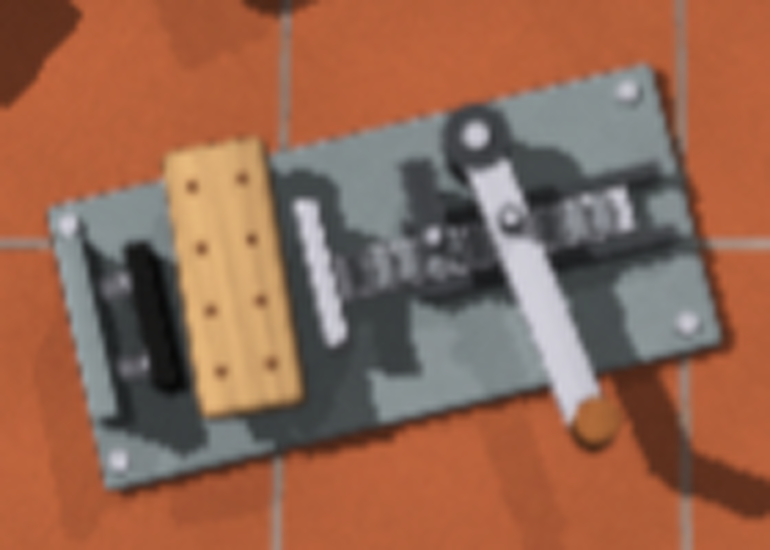

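View pics/sc_c.png

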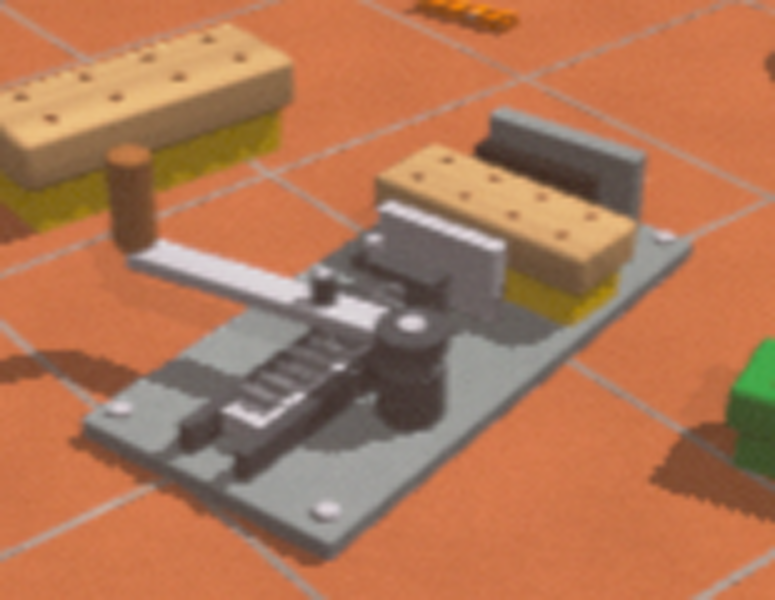

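```bash
cat >> h.py <<'E'
def fit():
    c={(73,-95):(652,66),(-73,-95):(722,343),(-73,215):(110,487),(73,215):(52,208)}
    from scipy.optimize import least_squares
    A=np.array(list(c),float)/1000;W=np.array([onz("top",(145+v/5.5-.4,245+u/5.5-.4),.012)[:2] for u,v in c.values()])
    f=lambda s:(W-(A@np.array([[np.cos(s[2]),np.sin(s[2])],[-np.sin(s[2]),np.cos(s[2])]])+s[:2])).ravel()
    r=least_squares(f,[.6,-.1,0]);return r.x,r.fun
def toW(s,p):
    c,n=np.cos(s[2]),np.sin(s[2]);return np.array([s[0]+c*p[0]-n*p[1],s[1]+n*p[0]+c*p[1],p[2]])
def toC(s,P):
    c,n=np.cos(s[2]),np.sin(s[2]);d=np.array(P[:2])-s[:2];return np.array([c*d[0]+n*d[1],-n*d[0]+c*d[1],P[2]])
E
python3 - <<'E'
from h import *
s,e=fit();print(s,np.round(e*1000,1))
K=tri((188,282),(221,351))[0];print("knob in clamp",toC(s,K))
print("jaw",toC(s,tri((203,343),(194,306))[0]),"brush",toC(s,tri((208,353),(197,290))[0]))
c=toC(s,K);print("lever angle",np.arctan2(c[1],45e-3-c[0]), np.hypot(c[1],.045-c[0]))
for a in(-.2,0,.2):
    print(a,toW(s,[.045-.15*np.cos(a),.15*np.sin(a),.092]))
print(toW(s,[.045,0,.06]))
# jaw face top at white strip crop (335,345),(315,200)
for q in ((345,345),(318,200)): print(toC(s,onz("top",(145+q[1]/5.5,245+q[0]/5.5),.058)))
print(proj("scene",[toW(s,[.073,-.095,.012]),toW(s,[-.073,-.095,.012])])) 
E
```

```text
[ 0.64628417 -0.1110023   0.23549377] [-1.8  1.1  1.1  2.4  2.2 -1.2 -1.5 -2.2]
knob in clamp [-0.10004094 -0.01468163  0.0943691 ]
jaw [0.00343394 0.08260299 0.04296151] brush [0.00902314 0.12583099 0.00874678]
lever angle -0.10088041994991151 0.14578211405718663
-0.2 [ 0.55404286 -0.16378148  0.092     ]
0 [ 0.54418225 -0.13550124  0.092     ]
0.2 [ 0.54013661 -0.10582571  0.092     ]
[ 0.69004214 -0.10050276  0.06      ]
[-0.03765689  0.0836517   0.058     ]
[0.03285584 0.08082301 0.058     ]
[[318.7874672  263.55108933]
 [268.8003119  236.91272468]]
```

Request:
carry_out:
  deltas:
    - {"x": 1, "y": -0.55}
    - {"x": 1, "y": -0.55}
    - {"x": 1, "y": -0.55}
    - {"x": 1, "y": -0.55}
    - {"x": 1, "y": -0.55}
    - {"x": 1, "y": -0.55}
    - {"x": 1, "y": -0.55}
    - {"x": 1, "y": -0.55}
    - {"x": 1, "y": -0.55}
    - {"x": 1, "y": -0.55}
    - {"x": 1, "y": -0.55}
    - {"x": 1, "y": -0.55}

```text
invalid input
```

Request:
carry_out:
  deltas:
    - {"x": 1, "y": -0.55}
    - {"x": 1, "y": -0.55}
    - {"x": 1, "y": -0.55}
    - {"x": 1, "y": -0.55}
    - {"x": 1, "y": -0.55}
    - {"x": 1, "y": -0.55}
    - {"x": 1, "y": -0.55}
    - {"x": 1, "y": -0.55}
    - {"x": 1, "y": -0.55}
    - {"x": 1, "y": -0.55}
    - {"x": 1, "y": -0.55, "jaw": 65}
    - {}

```text
invalid input
```

```bash
cat >> h.py <<'E'
def off():
    s,_=fit();o=ctrl.get_obs();K=np.array([.5524,-.1486]);p=o['ee_pos']
    d=toC(s,[*K,0])-toC(s,[*p[:2],0]);print("t",o['time_s'],"tcp",p.round(4),o['eef_rot'].round(3),"F",o['force'].round(1),"w",o['grip_width'],"tcp in clamp",toC(s,p).round(4)); return d
E
python3 -c "
from h import *
d=off();print('units x',d[0]/.02,'y',-d[1]/.02)
cv2.imwrite('pics/top2.png',ctrl.camera('top'));cv2.imwrite('pics/scene2.png',ctrl.camera('scene')[100:300,150:470])"
```

```text
t 1.05 tcp [ 0.128  -0.5349  0.2055] [-3.142 -0.     0.235] F [-0. -0. -0.] w 0.09396478995265194 tcp in clamp [-0.6029 -0.2913  0.2055]
units x 25.141661965558807 y -13.83032136914424
```

View pics/scene2.png

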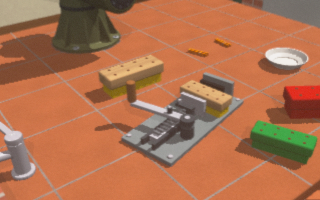

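Request:
carry_out:
  deltas:
    - {"x": 1, "y": -0.55, "z": 0, "wx": 0, "wy": 0, "wz": 0, "jaw": 100}

```text
time_s: 1.23
ee_pos: [0.1433, -0.5207, 0.2052]
eef_rot: [3.142, 0.0, 0.232]
force: [-0.9, -0.8, 0.5]
grip_width: 0.0944
```

Request:
carry_out:
  deltas:
    - {"x": 1, "y": -0.55, "z": 0, "wx": 0, "wy": 0, "wz": 0, "jaw": 100}
    - {"x": 1, "y": -0.55, "z": 0, "wx": 0, "wy": 0, "wz": 0, "jaw": 100}
    - {"x": 1, "y": -0.55, "z": 0, "wx": 0, "wy": 0, "wz": 0, "jaw": 100}
    - {"x": 1, "y": -0.55, "z": 0, "wx": 0, "wy": 0, "wz": 0, "jaw": 100}
    - {"x": 1, "y": -0.55, "z": 0, "wx": 0, "wy": 0, "wz": 0, "jaw": 100}
    - {"x": 1, "y": -0.55, "z": 0, "wx": 0, "wy": 0, "wz": 0, "jaw": 100}
    - {"x": 1, "y": -0.55, "z": 0, "wx": 0, "wy": 0, "wz": 0, "jaw": 100}
    - {"x": 1, "y": -0.55, "z": 0, "wx": 0, "wy": 0, "wz": 0, "jaw": 100}
    - {"x": 1, "y": -0.55, "z": 0, "wx": 0, "wy": 0, "wz": 0, "jaw": 100}
    - {"x": 1, "y": -0.55, "z": 0, "wx": 0, "wy": 0, "wz": 0, "jaw": 100}
    - {"x": 1, "y": -0.55, "z": 0, "wx": 0, "wy": 0, "wz": 0, "jaw": 100}
    - {"x": 1, "y": -0.55, "z": 0, "wx": 0, "wy": 0, "wz": 0, "jaw": 100}

```text
time_s: 2.23
ee_pos: [0.3483, -0.3345, 0.2056]
eef_rot: [3.141, -0.0, 0.235]
force: [0.0, 0.5, -0.3]
grip_width: 0.094
```

Request:
carry_out:
  deltas:
    - {"x": 1, "y": -0.55, "z": 0, "wx": 0, "wy": 0, "wz": 0, "jaw": 100}
    - {"x": 1, "y": -0.55, "z": 0, "wx": 0, "wy": 0, "wz": 0, "jaw": 100}
    - {"x": 1, "y": -0.55, "z": 0, "wx": 0, "wy": 0, "wz": 0, "jaw": 100}
    - {"x": 1, "y": -0.55, "z": 0, "wx": 0, "wy": 0, "wz": 0, "jaw": 100}
    - {"x": 1, "y": -0.55, "z": 0, "wx": 0, "wy": 0, "wz": 0, "jaw": 100}
    - {"x": 1, "y": -0.55, "z": 0, "wx": 0, "wy": 0, "wz": 0, "jaw": 100}
    - {"x": 1, "y": -0.55, "z": 0, "wx": 0, "wy": 0, "wz": 0, "jaw": 100}
    - {"x": 1, "y": -0.55, "z": 0, "wx": 0, "wy": 0, "wz": 0, "jaw": 100}
    - {"x": 1, "y": -0.55, "z": 0, "wx": 0, "wy": 0, "wz": 0, "jaw": 100}
    - {"x": 1, "y": -0.55, "z": 0, "wx": 0, "wy": 0, "wz": 0, "jaw": 100}
    - {"x": 1, "y": -0.55, "z": 0, "wx": 0, "wy": 0, "wz": 0, "jaw": 80}
    - {"x": 0, "y": 0, "z": 0, "wx": 0, "wy": 0, "wz": 0, "jaw": 80}

```text
time_s: 3.23
ee_pos: [0.5352, -0.1642, 0.2052]
eef_rot: [-3.141, -0.0, 0.237]
force: [1.0, 0.2, 0.6]
grip_width: 0.0838
```

```bash

python3 -c "
from h import *
d=off();print('units x',d[0]/.02,'y',-d[1]/.02)
cv2.imwrite('pics/top3.png',ctrl.camera('top'));cv2.imwrite('pics/scene3.png',ctrl.camera('scene'))"
```

```text
t 3.2333 tcp [ 0.5352 -0.1642  0.2052] [-3.141 -0.     0.237] F [1.  0.2 0.6] w 0.08383667596638969 tcp in clamp [-0.1204 -0.0258  0.2052]
units x 1.0173320407012152 y -0.5561643111738703
```

View pics/scene3.png

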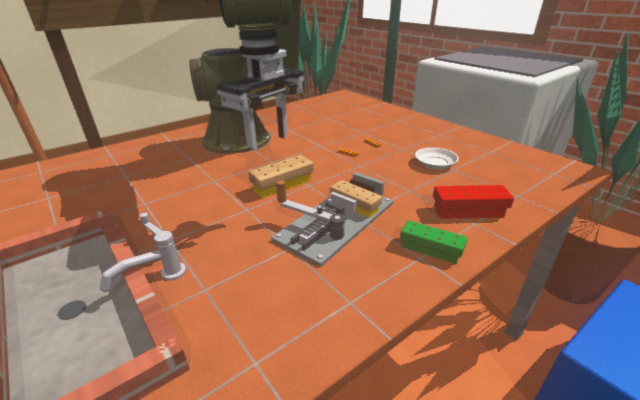

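The gripper is above and just short of the knob at pixel (281,188), fingers opening along clamp y. I now align it and go down.

Request:
carry_out:
  deltas:
    - {"x": 1, "y": -0.55, "z": 0, "wx": 0, "wy": 0, "wz": 0, "jaw": 80}
    - {"x": 0, "y": 0, "z": 1, "wx": 0, "wy": 0, "wz": 0, "jaw": 80}
    - {"x": 0, "y": 0, "z": 1, "wx": 0, "wy": 0, "wz": 0, "jaw": 80}
    - {"x": 0, "y": 0, "z": 1, "wx": 0, "wy": 0, "wz": 0, "jaw": 80}
    - {"x": 0, "y": 0, "z": 1, "wx": 0, "wy": 0, "wz": 0, "jaw": 80}
    - {"x": 0, "y": 0, "z": 0, "wx": 0, "wy": 0, "wz": 0, "jaw": 80}

```text
time_s: 3.83
ee_pos: [0.5481, -0.1514, 0.122]
eef_rot: [-3.139, 0.005, 0.234]
force: [-0.6, -1.1, -0.9]
grip_width: 0.0756
```

```bash

python3 -c "
from h import *
d=off();print('units x',d[0]/.02,'y',-d[1]/.02)
cv2.imwrite('pics/scene4.png',cv2.resize(ctrl.camera('scene')[80:280,180:420],None,fx=3,fy=3))"
```

```text
t 3.8333 tcp [ 0.5481 -0.1514  0.122 ] [-3.139  0.005  0.234] F [-0.6 -1.1 -0.9] w 0.07558376258533103 tcp in clamp [-0.1049 -0.0164  0.122 ]
units x 0.24333675542156513 y -0.08588072595824436
```

View pics/scene4.png

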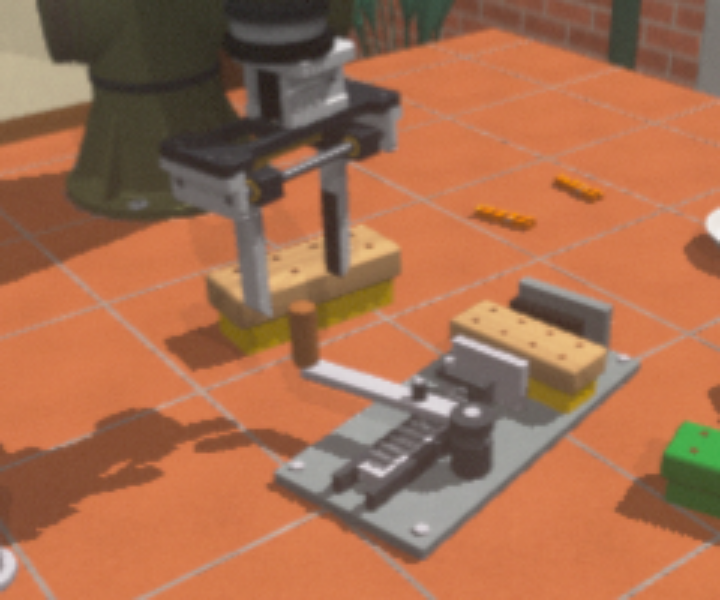

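Request:
carry_out:
  deltas:
    - {"x": 0.15, "y": -0.1, "z": 0.8, "wx": 0, "wy": 0, "wz": 0, "jaw": 80}
    - {"x": 0, "y": 0, "z": 0.8, "wx": 0, "wy": 0, "wz": 0, "jaw": 80}
    - {"x": 0, "y": 0, "z": 0.7, "wx": 0, "wy": 0, "wz": 0, "jaw": 80}
    - {"x": 0, "y": 0, "z": 0, "wx": 0, "wy": 0, "wz": 0, "jaw": 80}
    - {"x": 0, "y": 0, "z": 0, "wx": 0, "wy": 0, "wz": 0, "jaw": 30}
    - {"x": 0, "y": 0, "z": 0, "wx": 0, "wy": 0, "wz": 0, "jaw": 30}
    - {"x": 0, "y": 0, "z": 0, "wx": 0, "wy": 0, "wz": 0, "jaw": 30}
    - {"x": 0, "y": 0, "z": 0, "wx": 0, "wy": 0, "wz": 0, "jaw": 30}
  squeeze: 30

```text
time_s: 4.55
ee_pos: [0.5531, -0.1487, 0.0806]
eef_rot: [3.141, -0.001, 0.235]
force: [-0.8, -0.0, -0.3]
grip_width: 0.0518
```

```bash

python3 -c "
from h import *
d=off();print('units x',d[0]/.02,'y',-d[1]/.02)
cv2.imwrite('pics/scene5.png',cv2.resize(ctrl.camera('scene')[130:270,220:400],None,fx=4,fy=4))"
```

```text
t 4.55 tcp [ 0.5531 -0.1487  0.0806] [ 3.141e+00 -1.000e-03  2.350e-01] F [-0.8 -0.  -0.3] w 0.05175991399590856 tcp in clamp [-0.0994 -0.0149  0.0806]
units x -0.03391221495717758 y -0.013997166438581114
```

View pics/scene5.png

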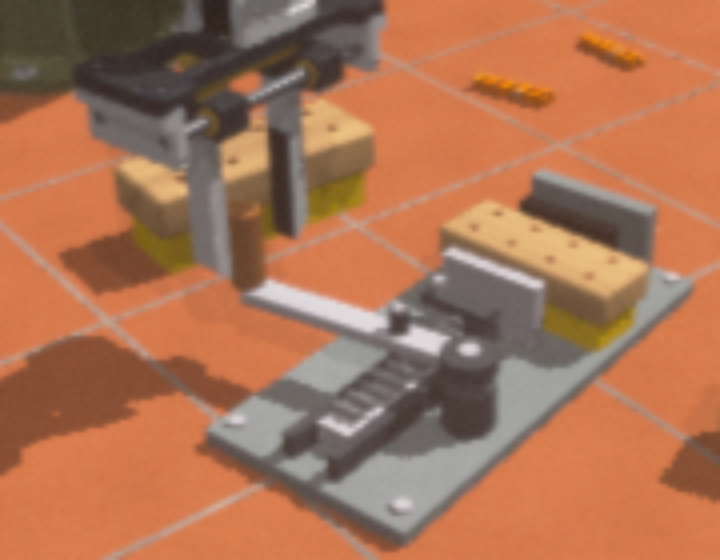

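Request:
carry_out:
  deltas:
    - {"x": -0.05, "y": 0, "z": 0.25, "wx": 0, "wy": 0, "wz": 0, "jaw": 30}
    - {"x": 0, "y": 0, "z": 0, "wx": 0, "wy": 0, "wz": 0, "jaw": 10}
    - {"x": 0, "y": 0, "z": 0, "wx": 0, "wy": 0, "wz": 0, "jaw": 10}
    - {"x": 0, "y": 0, "z": 0, "wx": 0, "wy": 0, "wz": 0, "jaw": 10}
    - {"x": 0, "y": 0, "z": 0, "wx": 0, "wy": 0, "wz": 0, "jaw": 10}
    - {"x": 0, "y": 0, "z": 0, "wx": 0, "wy": 0, "wz": 0, "jaw": 10}
  squeeze: 30

```text
time_s: 5.1
ee_pos: [0.5516, -0.1487, 0.0744]
eef_rot: [-3.141, 0.0, 0.235]
force: [-1.1, -0.2, -2.6]
grip_width: 0.0214
```

```bash

python3 -c "
from h import *
d=off()
cv2.imwrite('pics/scene6.png',cv2.resize(ctrl.camera('scene')[130:270,220:400],None,fx=4,fy=4))"
```

```text
t 5.1 tcp [ 0.5516 -0.1487  0.0744] [-3.141  0.     0.235] F [-1.1 -0.2 -2.6] w 0.02143135832337923 tcp in clamp [-0.1008 -0.0146  0.0744]
```

View pics/scene6.png

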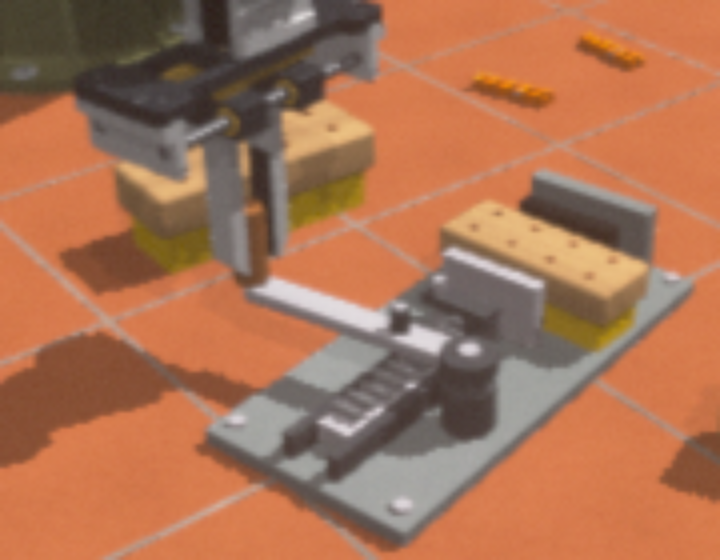

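Knob is held (opening 21.4 mm, z ok). First back to the −0.20 stop.

Request:
carry_out:
  deltas:
    - {"x": 0.02, "y": 0.2, "z": 0, "wx": 0, "wy": 0, "wz": 0, "jaw": 10}
    - {"x": 0.03, "y": 0.2, "z": 0, "wx": 0, "wy": 0, "wz": 0, "jaw": 10}
    - {"x": 0.03, "y": 0.2, "z": 0, "wx": 0, "wy": 0, "wz": 0, "jaw": 10}
    - {"x": 0.03, "y": 0.2, "z": 0, "wx": 0, "wy": 0, "wz": 0, "jaw": 10}
    - {"x": 0, "y": 0.05, "z": 0, "wx": 0, "wy": 0, "wz": 0, "jaw": 10}
    - {"x": 0, "y": 0, "z": 0, "wx": 0, "wy": 0, "wz": 0, "jaw": 10}

```text
time_s: 5.65
ee_pos: [0.5561, -0.1619, 0.0741]
eef_rot: [-3.134, 0.004, 0.235]
force: [-17.6, 25.6, 12.6]
grip_width: 0.0213
```

```bash

python3 -c "
from h import *
d=off()"
```

```text
t 5.65 tcp [ 0.5561 -0.1619  0.0741] [-3.134  0.004  0.235] F [-17.6  25.6  12.6] w 0.02128727556404903 tcp in clamp [-0.0996 -0.0284  0.0741]
```

Request:
carry_out:
  deltas:
    - {"x": -0.06, "y": -0.3, "z": 0, "wx": 0, "wy": 0, "wz": 0, "jaw": 10}
    - {"x": -0.05, "y": -0.35, "z": 0, "wx": 0, "wy": 0, "wz": 0, "jaw": 10}
    - {"x": -0.04, "y": -0.35, "z": 0, "wx": 0, "wy": 0, "wz": 0, "jaw": 10}
    - {"x": -0.02, "y": -0.35, "z": 0, "wx": 0, "wy": 0, "wz": 0, "jaw": 10}
    - {"x": 0, "y": -0.35, "z": 0, "wx": 0, "wy": 0, "wz": 0, "jaw": 10}
    - {"x": 0, "y": -0.35, "z": 0, "wx": 0, "wy": 0, "wz": 0, "jaw": 10}
    - {"x": 0.02, "y": -0.35, "z": 0, "wx": 0, "wy": 0, "wz": 0, "jaw": 10}
    - {"x": 0.04, "y": -0.35, "z": 0, "wx": 0, "wy": 0, "wz": 0, "jaw": 10}
    - {"x": 0.04, "y": -0.35, "z": 0, "wx": 0, "wy": 0, "wz": 0, "jaw": 10}
    - {"x": 0.03, "y": -0.1, "z": 0, "wx": 0, "wy": 0, "wz": 0, "jaw": 10}
    - {"x": 0, "y": 0, "z": 0, "wx": 0, "wy": 0, "wz": 0, "jaw": 10}

```text
time_s: 6.57
ee_pos: [0.5418, -0.1037, 0.0742]
eef_rot: [3.14, 0.001, 0.234]
force: [-4.0, -7.6, -3.5]
grip_width: 0.0214
```

```bash

python3 -c "
from h import *
d=off()
cv2.imwrite('pics/scene7.png',cv2.resize(ctrl.camera('scene')[130:270,220:400],None,fx=4,fy=4))"
```

```text
t 6.5667 tcp [ 0.5418 -0.1037  0.0742] [3.14e+00 1.00e-03 2.34e-01] F [-4.  -7.6 -3.5] w 0.02141991843325971 tcp in clamp [-0.0999  0.0315  0.0742]
```

View pics/scene7.png

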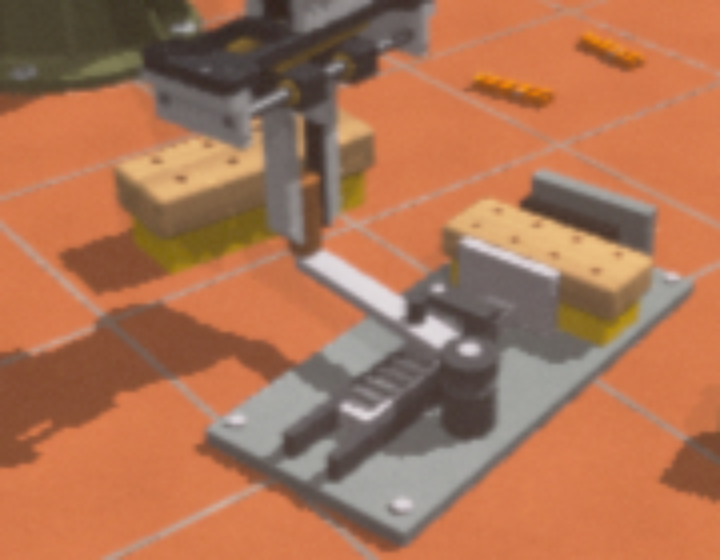

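Request:
carry_out:
  deltas:
    - {"x": 0, "y": -0.08, "z": 0, "wx": 0, "wy": 0, "wz": 0, "jaw": 10}

```text
time_s: 6.7
ee_pos: [0.5418, -0.1035, 0.0742]
eef_rot: [3.138, 0.001, 0.234]
force: [0.5, -27.1, -9.2]
grip_width: 0.0214
```

Request:
carry_out:
  deltas:
    - {"x": -0.06, "y": 0.35, "z": 0, "wx": 0, "wy": 0, "wz": 0, "jaw": 10}
    - {"x": -0.05, "y": 0.35, "z": 0, "wx": 0, "wy": 0, "wz": 0, "jaw": 10}
    - {"x": -0.04, "y": 0.35, "z": 0, "wx": 0, "wy": 0, "wz": 0, "jaw": 10}
    - {"x": -0.02, "y": 0.35, "z": 0, "wx": 0, "wy": 0, "wz": 0, "jaw": 10}
    - {"x": 0, "y": 0.35, "z": 0, "wx": 0, "wy": 0, "wz": 0, "jaw": 10}
    - {"x": 0.02, "y": 0.35, "z": 0, "wx": 0, "wy": 0, "wz": 0, "jaw": 10}
    - {"x": 0.04, "y": 0.35, "z": 0, "wx": 0, "wy": 0, "wz": 0, "jaw": 10}
    - {"x": 0.05, "y": 0.35, "z": 0, "wx": 0, "wy": 0, "wz": 0, "jaw": 10}
    - {"x": 0.05, "y": 0.35, "z": 0, "wx": 0, "wy": 0, "wz": 0, "jaw": 10}
    - {"x": 0.02, "y": 0.1, "z": 0, "wx": 0, "wy": 0, "wz": 0, "jaw": 10}
    - {"x": 0, "y": 0, "z": 0, "wx": 0, "wy": 0, "wz": 0, "jaw": 10}

```text
time_s: 7.62
ee_pos: [0.5551, -0.162, 0.074]
eef_rot: [-3.135, 0.005, 0.235]
force: [-20.0, 19.7, 9.6]
grip_width: 0.0212
```

```bash

python3 -c "
from h import *
d=off()
cv2.imwrite('pics/scene8.png',cv2.resize(ctrl.camera('scene')[130:270,220:400],None,fx=4,fy=4))"
```

```text
t 7.6167 tcp [ 0.5551 -0.162   0.074 ] [-3.135  0.005  0.235] F [-20.   19.7   9.6] w 0.021166970981361347 tcp in clamp [-0.1006 -0.0283  0.074 ]
```

View pics/scene8.png

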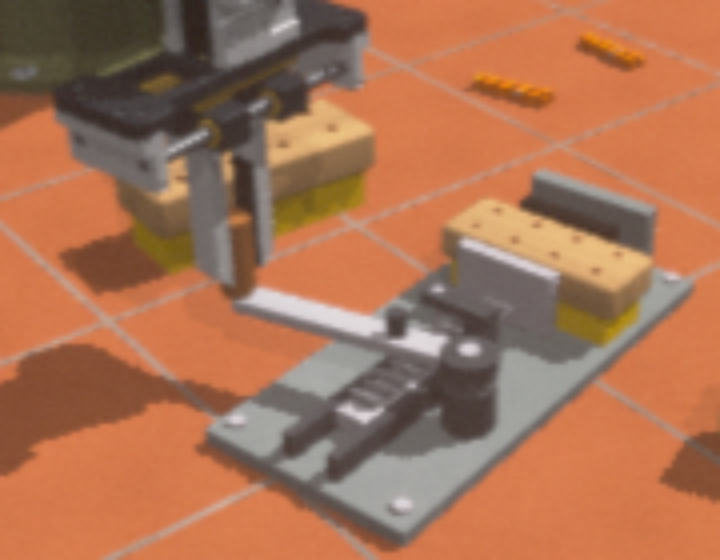

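Request:
carry_out:
  deltas:
    - {"x": -0.08, "y": -0.35, "z": 0, "wx": 0, "wy": 0, "wz": 0, "jaw": 10}
    - {"x": -0.05, "y": -0.35, "z": 0, "wx": 0, "wy": 0, "wz": 0, "jaw": 10}
    - {"x": -0.04, "y": -0.35, "z": 0, "wx": 0, "wy": 0, "wz": 0, "jaw": 10}
    - {"x": -0.02, "y": -0.35, "z": 0, "wx": 0, "wy": 0, "wz": 0, "jaw": 10}
    - {"x": 0, "y": -0.35, "z": 0, "wx": 0, "wy": 0, "wz": 0, "jaw": 10}
    - {"x": 0, "y": -0.35, "z": 0, "wx": 0, "wy": 0, "wz": 0, "jaw": 10}
    - {"x": 0.02, "y": -0.35, "z": 0, "wx": 0, "wy": 0, "wz": 0, "jaw": 10}
    - {"x": 0.04, "y": -0.35, "z": 0, "wx": 0, "wy": 0, "wz": 0, "jaw": 10}
    - {"x": 0.04, "y": -0.35, "z": 0, "wx": 0, "wy": 0, "wz": 0, "jaw": 10}
    - {"x": 0.03, "y": -0.1, "z": 0, "wx": 0, "wy": 0, "wz": 0, "jaw": 10}
    - {"x": 0, "y": 0, "z": 0, "wx": 0, "wy": 0, "wz": 0, "jaw": 10}

```text
time_s: 8.58
ee_pos: [0.5409, -0.1038, 0.0743]
eef_rot: [3.137, 0.0, 0.235]
force: [-0.9, -21.0, -7.9]
grip_width: 0.0213
```

Request:
carry_out:
  deltas:
    - {"x": -0.06, "y": 0.35, "z": 0, "wx": 0, "wy": 0, "wz": 0, "jaw": 10}
    - {"x": -0.05, "y": 0.35, "z": 0, "wx": 0, "wy": 0, "wz": 0, "jaw": 10}
    - {"x": -0.04, "y": 0.35, "z": 0, "wx": 0, "wy": 0, "wz": 0, "jaw": 10}
    - {"x": -0.02, "y": 0.35, "z": 0, "wx": 0, "wy": 0, "wz": 0, "jaw": 10}
    - {"x": 0, "y": 0.35, "z": 0, "wx": 0, "wy": 0, "wz": 0, "jaw": 10}
    - {"x": 0.02, "y": 0.35, "z": 0, "wx": 0, "wy": 0, "wz": 0, "jaw": 10}
    - {"x": 0.04, "y": 0.35, "z": 0, "wx": 0, "wy": 0, "wz": 0, "jaw": 10}
    - {"x": 0.05, "y": 0.35, "z": 0, "wx": 0, "wy": 0, "wz": 0, "jaw": 10}
    - {"x": 0.03, "y": 0.35, "z": 0, "wx": 0, "wy": 0, "wz": 0, "jaw": 10}
    - {"x": 0.02, "y": 0.1, "z": 0, "wx": 0, "wy": 0, "wz": 0, "jaw": 10}
    - {"x": 0, "y": 0, "z": 0, "wx": 0, "wy": 0, "wz": 0, "jaw": 10}

```text
time_s: 9.5
ee_pos: [0.5545, -0.1622, 0.0742]
eef_rot: [-3.135, 0.003, 0.235]
force: [-14.8, 20.6, 8.2]
grip_width: 0.0212
```

```bash

python3 -c "
from h import *
d=off()
cv2.imwrite('pics/scene9.png',cv2.resize(ctrl.camera('scene')[130:270,220:400],None,fx=4,fy=4))"
```

```text
t 9.5 tcp [ 0.5545 -0.1622  0.0742] [-3.135e+00  3.000e-03  2.350e-01] F [-14.8  20.6   8.2] w 0.021204282344662043 tcp in clamp [-0.1012 -0.0284  0.0742]
```

View pics/scene9.png

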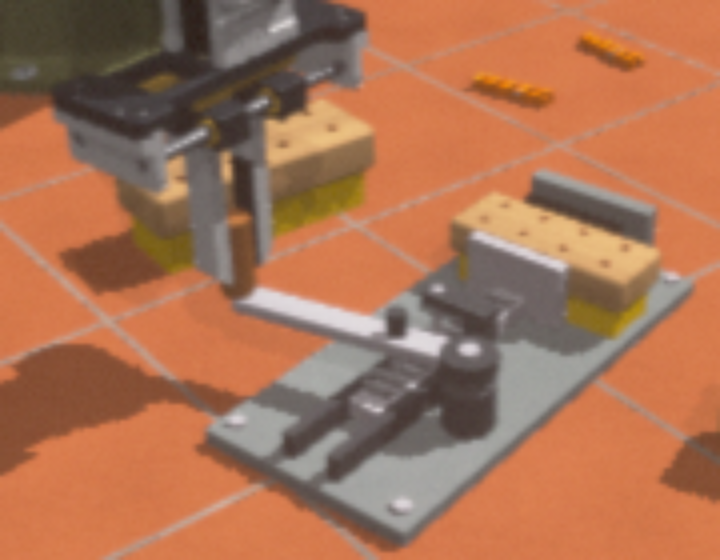

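Two full strokes done; the jaw has pushed the brush near the stop. Third stroke, then measure before any return.

Request:
carry_out:
  deltas:
    - {"x": -0.08, "y": -0.35, "z": 0, "wx": 0, "wy": 0, "wz": 0, "jaw": 10}
    - {"x": -0.05, "y": -0.35, "z": 0, "wx": 0, "wy": 0, "wz": 0, "jaw": 10}
    - {"x": -0.04, "y": -0.35, "z": 0, "wx": 0, "wy": 0, "wz": 0, "jaw": 10}
    - {"x": -0.02, "y": -0.35, "z": 0, "wx": 0, "wy": 0, "wz": 0, "jaw": 10}
    - {"x": 0, "y": -0.35, "z": 0, "wx": 0, "wy": 0, "wz": 0, "jaw": 10}
    - {"x": 0, "y": -0.35, "z": 0, "wx": 0, "wy": 0, "wz": 0, "jaw": 10}
    - {"x": 0.02, "y": -0.35, "z": 0, "wx": 0, "wy": 0, "wz": 0, "jaw": 10}
    - {"x": 0.04, "y": -0.35, "z": 0, "wx": 0, "wy": 0, "wz": 0, "jaw": 10}
    - {"x": 0.04, "y": -0.35, "z": 0, "wx": 0, "wy": 0, "wz": 0, "jaw": 10}
    - {"x": 0.03, "y": -0.13, "z": 0, "wx": 0, "wy": 0, "wz": 0, "jaw": 10}
    - {"x": 0, "y": 0, "z": 0, "wx": 0, "wy": 0, "wz": 0, "jaw": 10}

```text
time_s: 10.47
ee_pos: [0.5378, -0.1074, 0.0742]
eef_rot: [3.133, 0.005, 0.233]
force: [-15.0, -52.0, -6.3]
grip_width: 0.0213
```

```bash

python3 -c "
from h import *
d=off()
t=ctrl.camera('top');s=ctrl.camera('scene')
cv2.imwrite('pics/scene10.png',cv2.resize(s[130:270,220:400],None,fx=4,fy=4))
cv2.imwrite('pics/top10.png',cv2.resize(t[145:245,245:385],None,fx=5.5,fy=5.5,interpolation=2))"
```

```text
t 10.4667 tcp [ 0.5378 -0.1074  0.0742] [3.133 0.005 0.233] F [-15.  -52.   -6.3] w 0.02129027968243634 tcp in clamp [-0.1046  0.0288  0.0742]
```

View pics/scene10.png

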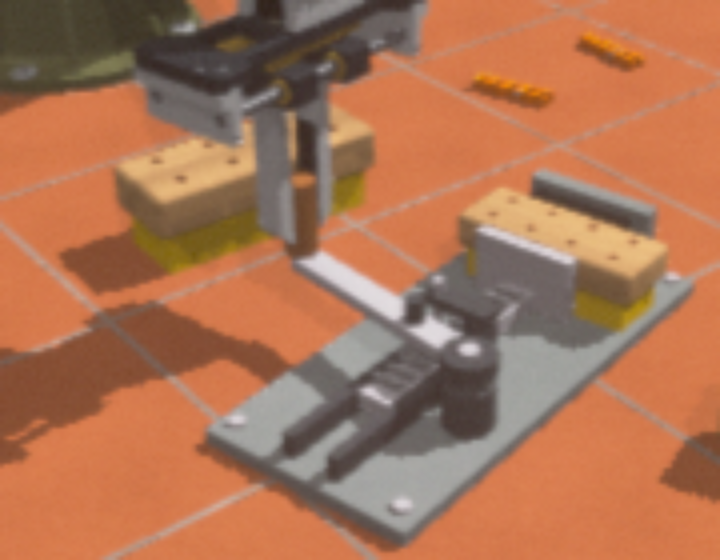

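View pics/top10.png

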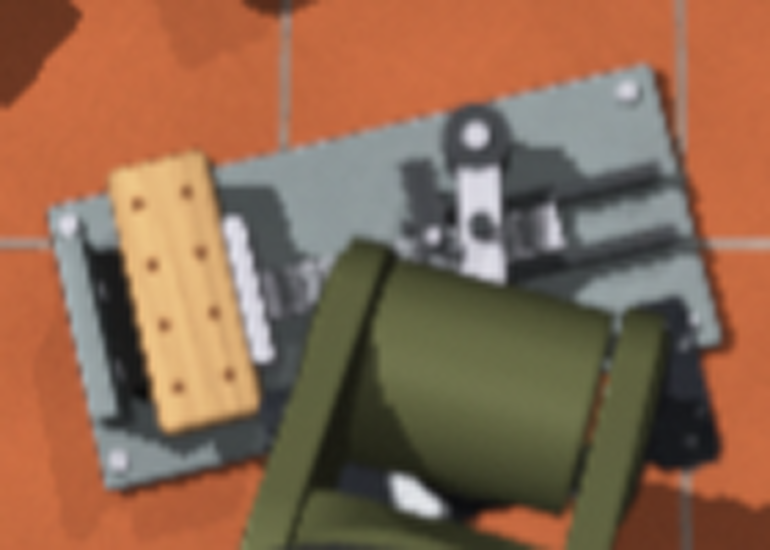

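```bash

python3 -c "
from h import *
s,_=fit()
def c(q,z): return toC(s,onz('top',(145+q[1]/5.5-.4,245+q[0]/5.5-.4),z)).round(4)
print('before',c((314,272),.058),c((330,272),.058),'now L/R edge',c((240,290),.058),c((257,290),.058))
print('brush edges now near', c((241,310),.058), c((237,290),.058),'far',c((137,290),.058),'corners',[c(q,.058) for q in((110,170),(208,152),(262,410),(163,435))])
print('pin-knob lever ends', c((475,135),.064))
print('brush before',[c(q,.058) for q in((165,155),(262,137),(302,402),(208,416))])
for n in ('top','scene'): print(n,[(round(d['conf'],2),np.round(d['position'],1)) for d in ctrl.mark_of(n,'jaw')],[(round(d['conf'],2),np.round(d['position'],1)) for d in ctrl.mark_of(n,'brush')][:5],[(round(d['conf'],2),np.round(d['position'],1)) for d in ctrl.mark_of(n,'knob')])
print(ctrl.get_obs()['force'])
"
```

```text
before [0.0008 0.091  0.058 ] [-0.0009  0.0837  0.058 ] now L/R edge [0.0006 0.1269 0.058 ] [-0.0013  0.1191  0.058 ]
brush edges now near [-0.0089  0.1285  0.058 ] [0.0009 0.1283 0.058 ] far [0.0119 0.1745 0.058 ] corners [array([0.0716, 0.1752, 0.058 ]), array([0.0692, 0.1276, 0.058 ]), array([-0.0573,  0.129 ,  0.058 ]), array([-0.0581,  0.1768,  0.058 ])]
pin-knob lever ends [0.0461 0.0022 0.064 ]
brush before [array([0.0726, 0.148 , 0.058 ]), array([0.0703, 0.1009, 0.058 ]), array([-0.0579,  0.11  ,  0.058 ]), array([-0.0542,  0.1543,  0.058 ])]
top [(0.91, array([197.4, 286.7]))] [(0.88, array([118.3, 281.4])), (0.87, array([198.2, 279. ])), (0.83, array([134.6, 216.7]))] []
scene [(0.81, array([198.4, 354.2]))] [(0.78, array([248.3, 429.8])), (0.66, array([188.5, 280.3])), (0.59, array([202.1, 360.3])), (0.57, array([214.3, 471.5]))] [(0.58, array([181.1, 298.4]))]
[-13.63277695 -49.06459077  -5.54733232]
```

The third stroke ended against firm resistance (about 50 N). The jaw has moved about 35 mm, pushing the brush well into the stop. I ease the load off, open and look.

Request:
carry_out:
  deltas:
    - {"x": 0.05, "y": 0.1, "z": 0, "wx": 0, "wy": 0, "wz": 0, "jaw": 10}
    - {"x": 0.05, "y": 0.1, "z": 0, "wx": 0, "wy": 0, "wz": 0, "jaw": 10}
    - {"x": 0, "y": 0.04, "z": 0, "wx": 0, "wy": 0, "wz": 0, "jaw": 10}
    - {"x": 0, "y": 0, "z": 0, "wx": 0, "wy": 0, "wz": 0, "jaw": 10}

```text
time_s: 11.2
ee_pos: [0.5409, -0.1103, 0.0743]
eef_rot: [3.136, 0.004, 0.233]
force: [-16.4, -38.0, -1.9]
grip_width: 0.0216
```

```bash

python3 -c "
from h import *
d=off()
t=ctrl.camera('top')
cv2.imwrite('pics/top11.png',cv2.resize(t[145:245,245:385],None,fx=5.5,fy=5.5,interpolation=2))"
```

```text
t 11.2 tcp [ 0.5409 -0.1103  0.0743] [3.136 0.004 0.233] F [-16.4 -38.   -1.9] w 0.02164783825171306 tcp in clamp [-0.1023  0.0252  0.0743]
```

View pics/top11.png

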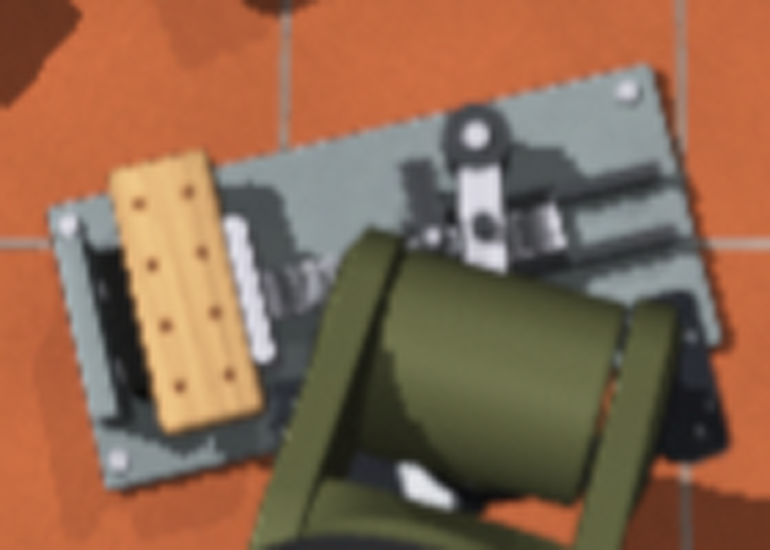

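Request:
carry_out:
  deltas:
    - {"x": 0, "y": 0.1, "z": 0, "wx": 0, "wy": 0, "wz": 0, "jaw": 10}
    - {"x": 0, "y": 0.1, "z": 0, "wx": 0, "wy": 0, "wz": 0, "jaw": 10}
    - {"x": 0, "y": 0, "z": 0, "wx": 0, "wy": 0, "wz": 0, "jaw": 10}

```text
time_s: 11.5
ee_pos: [0.5418, -0.1134, 0.0743]
eef_rot: [3.137, 0.004, 0.233]
force: [-16.4, -31.3, -0.5]
grip_width: 0.0213
```

```bash

python3 -c "
from h import *
d=off()
t=ctrl.camera('scene');print([(round(d['conf'],2),np.round(d['position'],1)) for d in ctrl.mark_of('scene','knob')])
s,_=fit()
for a in (.1,.15,.2): print(a,proj('scene',toW(s,[.045-.15*np.cos(a),.15*np.sin(a),.092])))
cv2.imwrite('pics/scene12.png',cv2.resize(t[130:270,220:400],None,fx=4,fy=4))"
```

```text
t 11.5 tcp [ 0.5418 -0.1134  0.0743] [3.137 0.004 0.233] F [-16.4 -31.3  -0.5] w 0.02130590182540874 tcp in clamp [-0.1022  0.022   0.0743]
[(0.76, array([182.5, 293.7]))]
0.1 [[289.32898597 183.3927869 ]]
0.15 [[291.69576642 182.30376057]]
0.2 [[294.1375132  181.27918917]]
```

View pics/scene12.png

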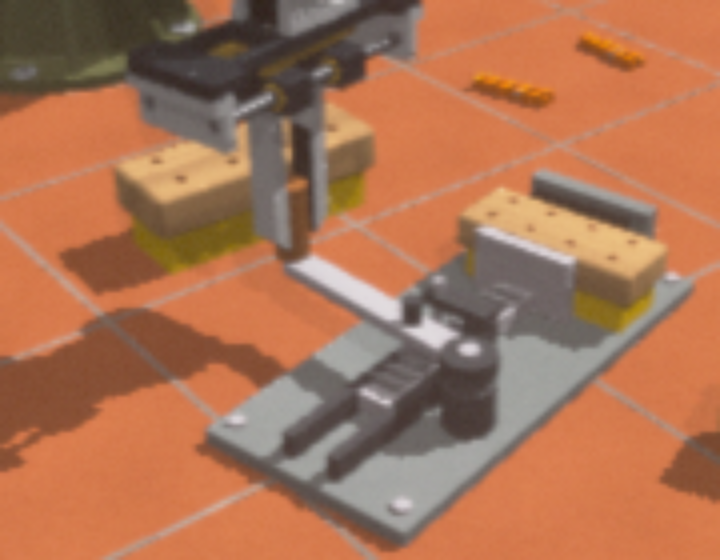

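```bash

python3 -c "
from h import *
s,_=fit()
P,e=tri((198.4,354.2),(197.4,286.7));print(toC(s,P),e)
P,e=tri((203,343),(194,306));print(toC(s,P),e)
t=ctrl.camera('top');sc=ctrl.camera('scene');
a=ctrl.mark_of('top','jaw')[0]['position'];b=ctrl.mark_of('scene','jaw')[0]['position'];P,e=tri(b,a);print(a,b,toC(s,P),e)
cv2.imwrite('pics/s13.png',cv2.resize(sc[165:225,315:395],None,fx=9,fy=9,interpolation=2))
# predicted edges of jaw top for y 84/90/119/125 and stop etc
for y in (84,89,119,125): print(y,[proj('scene',toW(s,[x,y/1e3,.058])).round(1).tolist() for x in(-.035,.035)],[proj('top',toW(s,[x,y/1e3,.058])).round(1).tolist() for x in(-.035,.035)])
print(ctrl.get_obs()['time_s'])
"
```

```text
[0.00605667 0.13310819 0.03283879] 0.00042557026890478083
[0.00343394 0.08260299 0.04296151] 0.006080165948835693
[198.3, 290.2] [197.3, 352.9] [0.00303272 0.12608771 0.03780884] 0.006447080616957248
84 [[[329.6, 192.8]], [[353.1, 202.0]]] [[[307.4, 206.8]], [[301.5, 180.9]]]
89 [[[330.8, 192.0]], [[354.3, 201.1]]] [[[305.5, 207.2]], [[299.6, 181.3]]]
119 [[[337.9, 187.1]], [[361.2, 195.9]]] [[[294.2, 209.9]], [[288.4, 183.9]]]
125 [[[339.3, 186.2]], [[362.5, 194.8]]] [[[291.9, 210.4]], [[286.1, 184.5]]]
11.8
```

View pics/s13.png

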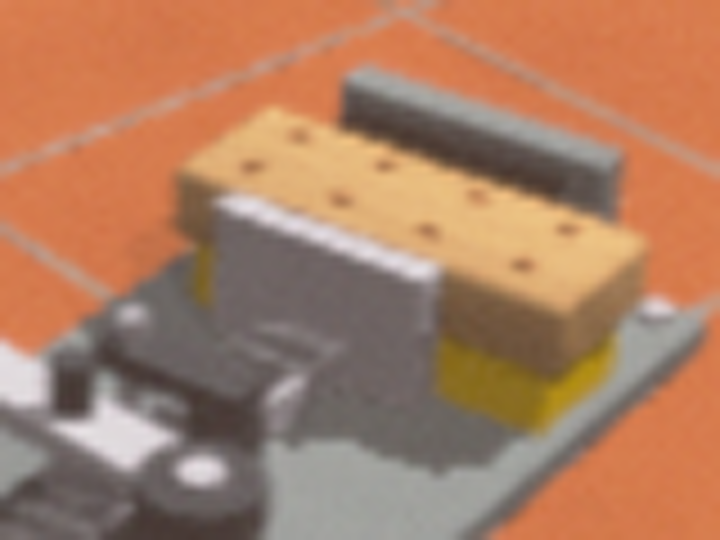

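Lever follows the tool backwards while the jaw stays put, pressed into brush and stop (jaw edge at scene (341,187)–(364,194), about y 120–125 mm). I unload further until the force fades.

Request:
carry_out:
  deltas:
    - {"x": -0.05, "y": 0.15, "z": 0, "wx": 0, "wy": 0, "wz": 0, "jaw": 10}
    - {"x": -0.05, "y": 0.15, "z": 0, "wx": 0, "wy": 0, "wz": 0, "jaw": 10}
    - {"x": -0.03, "y": 0.1, "z": 0, "wx": 0, "wy": 0, "wz": 0, "jaw": 10}
    - {"x": 0, "y": 0, "z": 0, "wx": 0, "wy": 0, "wz": 0, "jaw": 10}

```text
time_s: 12.13
ee_pos: [0.5427, -0.1196, 0.0744]
eef_rot: [3.139, -0.0, 0.234]
force: [-1.2, -15.3, -7.2]
grip_width: 0.0213
```

```bash

python3 -c "
from h import *
d=off()
t=ctrl.camera('top');sc=ctrl.camera('scene')
cv2.imwrite('pics/s14.png',cv2.resize(sc[165:225,315:395],None,fx=9,fy=9,interpolation=2))
cv2.imwrite('pics/top14.png',cv2.resize(t[145:245,245:385],None,fx=5.5,fy=5.5,interpolation=2))"
```

```text
t 12.1333 tcp [ 0.5427 -0.1196  0.0744] [ 3.139 -0.     0.234] F [ -1.2 -15.3  -7.2] w 0.021272154813092595 tcp in clamp [-0.1028  0.0158  0.0744]
```

View pics/s14.png

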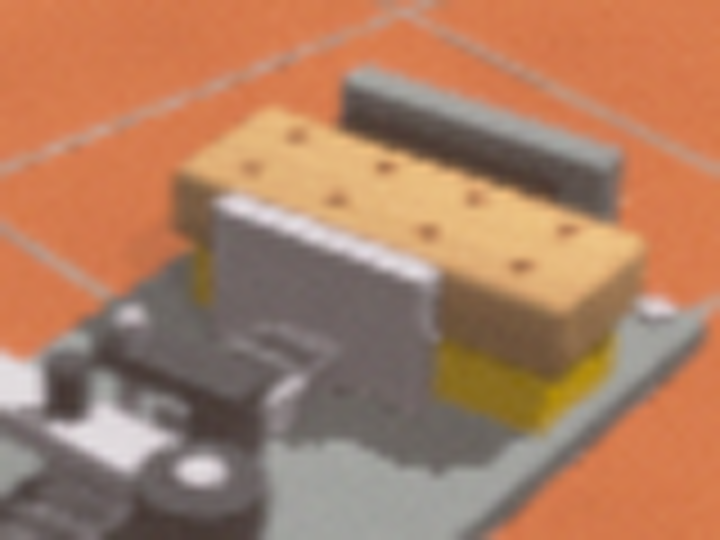

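Request:
carry_out:
  deltas:
    - {"x": -0.03, "y": 0.3, "z": 0, "wx": 0, "wy": 0, "wz": 0, "jaw": 10}
    - {"x": -0.02, "y": 0.3, "z": 0, "wx": 0, "wy": 0, "wz": 0, "jaw": 10}
    - {"x": 0, "y": 0.3, "z": 0, "wx": 0, "wy": 0, "wz": 0, "jaw": 10}
    - {"x": 0, "y": 0, "z": 0, "wx": 0, "wy": 0, "wz": 0, "jaw": 10}

```text
time_s: 12.57
ee_pos: [0.5468, -0.1358, 0.0744]
eef_rot: [-3.142, -0.002, 0.234]
force: [4.0, 2.7, -6.5]
grip_width: 0.0217
```

```bash

python3 -c "
from h import *
d=off()
t=ctrl.camera('top');sc=ctrl.camera('scene')
cv2.imwrite('pics/s15.png',cv2.resize(sc[165:225,315:395],None,fx=9,fy=9,interpolation=2))
cv2.imwrite('pics/top15.png',cv2.resize(t[145:245,245:385],None,fx=5.5,fy=5.5,interpolation=2))"
```

```text
t 12.5667 tcp [ 0.5468 -0.1358  0.0744] [-3.142e+00 -2.000e-03  2.340e-01] F [ 4.   2.7 -6.5] w 0.021706697730714576 tcp in clamp [-0.1025 -0.0009  0.0744]
```

View pics/s15.png

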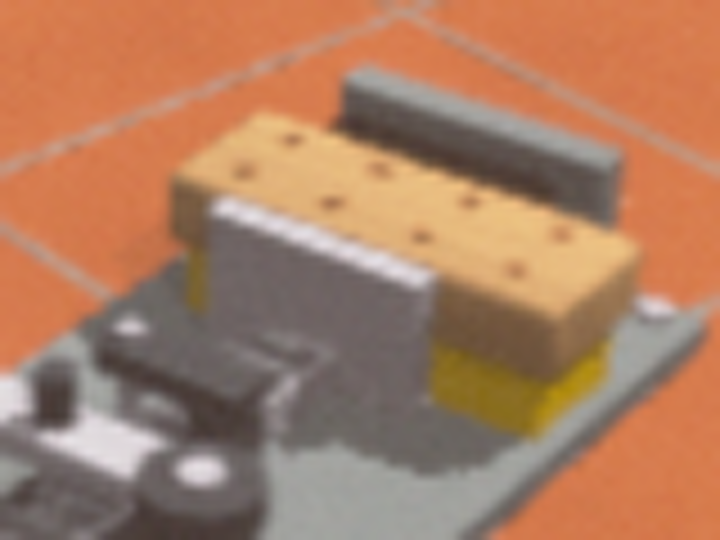

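View pics/top15.png

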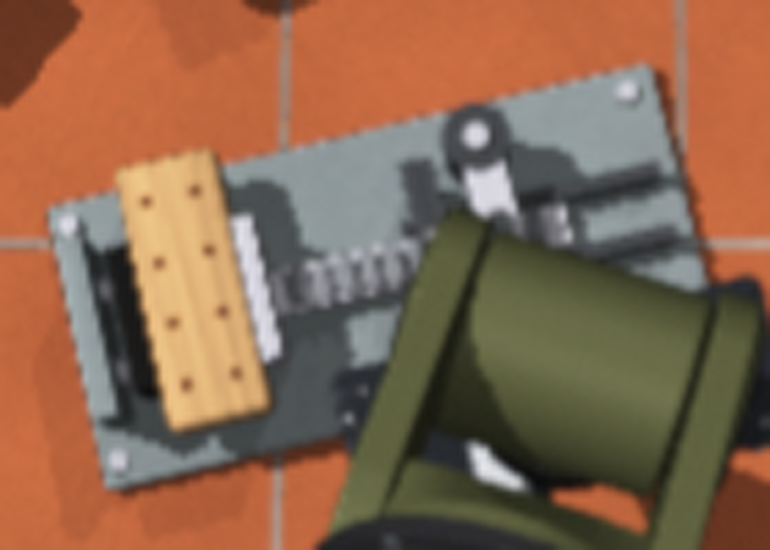

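Request:
carry_out:
  deltas:
    - {"x": 0, "y": 0, "z": 0, "wx": 0, "wy": 0, "wz": 0, "jaw": 60}
    - {"x": 0, "y": 0, "z": 0, "wx": 0, "wy": 0, "wz": 0, "jaw": 60}
    - {"x": 0, "y": 0, "z": 0, "wx": 0, "wy": 0, "wz": 0, "jaw": 60}
    - {"x": 0, "y": 0, "z": 0, "wx": 0, "wy": 0, "wz": 0, "jaw": 60}
    - {"x": 0, "y": 0, "z": 0, "wx": 0, "wy": 0, "wz": 0, "jaw": 60}
    - {"x": 0, "y": 0, "z": 0, "wx": 0, "wy": 0, "wz": 0, "jaw": 60}

```text
time_s: 13.17
ee_pos: [0.5459, -0.1354, 0.0746]
eef_rot: [3.141, -0.0, 0.235]
force: [-0.1, 0.1, 0.1]
grip_width: 0.0558
```

```bash

python3 -c "
from h import *
d=off()
t=ctrl.camera('top');sc=ctrl.camera('scene')
cv2.imwrite('pics/s16.png',cv2.resize(sc[130:270,220:400],None,fx=4,fy=4,interpolation=2))
cv2.imwrite('pics/top16.png',cv2.resize(t[145:245,245:385],None,fx=5.5,fy=5.5,interpolation=2))"
```

```text
t 13.1667 tcp [ 0.5459 -0.1354  0.0746] [ 3.141 -0.     0.235] F [-0.1  0.1  0.1] w 0.055777839241386074 tcp in clamp [-0.1033 -0.0003  0.0746]
```

View pics/s16.png

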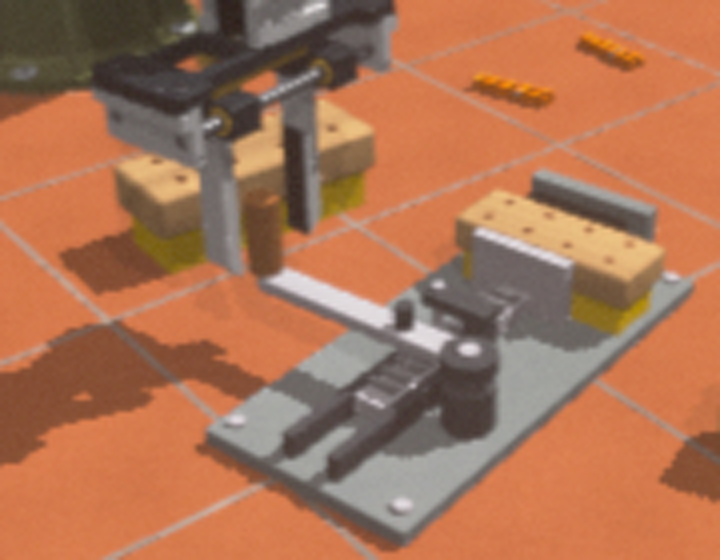

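View pics/top16.png

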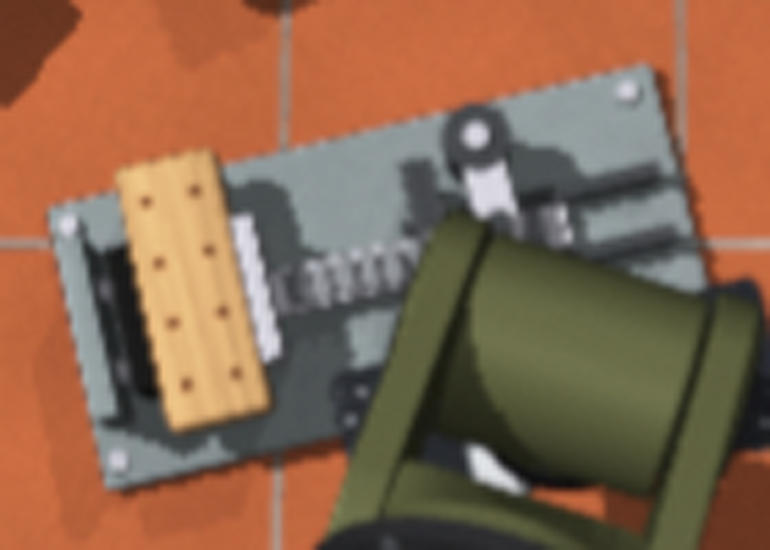

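The jaw and brush stayed put after letting go. I retreat upwards for a clear view.

Request:
carry_out:
  deltas:
    - {"x": 0, "y": 0, "z": -0.6, "wx": 0, "wy": 0, "wz": 0, "jaw": 60}
    - {"x": 0, "y": 0, "z": -1, "wx": 0, "wy": 0, "wz": 0, "jaw": 60}
    - {"x": 0, "y": 0, "z": -1, "wx": 0, "wy": 0, "wz": 0, "jaw": 60}
    - {"x": 0, "y": 0, "z": -1, "wx": 0, "wy": 0, "wz": 0, "jaw": 60}
    - {"x": -1, "y": 0, "z": -1, "wx": 0, "wy": 0, "wz": 0, "jaw": 60}
    - {"x": -1, "y": 0.5, "z": -0.5, "wx": 0, "wy": 0, "wz": 0, "jaw": 60}
    - {"x": -1, "y": 0.5, "z": 0, "wx": 0, "wy": 0, "wz": 0, "jaw": 60}
    - {"x": -1, "y": 0.5, "z": 0, "wx": 0, "wy": 0, "wz": 0, "jaw": 60}
    - {"x": -1, "y": 0.5, "z": 0, "wx": 0, "wy": 0, "wz": 0, "jaw": 60}
    - {"x": 0, "y": 0, "z": 0, "wx": 0, "wy": 0, "wz": 0, "jaw": 60}
    - {"x": 0, "y": 0, "z": 0, "wx": 0, "wy": 0, "wz": 0, "jaw": 60}

```text
time_s: 14.18
ee_pos: [0.4577, -0.198, 0.1775]
eef_rot: [3.141, -0.001, 0.233]
force: [0.3, 0.6, -0.4]
grip_width: 0.0565
```

```bash

python3 -c "
from h import *
d=off();s,_=fit()
t=ctrl.camera('top');sc=ctrl.camera('scene')
for n in('top','scene'):print([(round(d['conf'],2),np.round(d['position'],1)) for d in ctrl.mark_of(n,'jaw')],[(round(d['conf'],2),np.round(d['position'],1)) for d in ctrl.mark_of(n,'brush')][:5])
t0=cv2.imread('pics/top1.png')
a=np.vstack([cv2.resize(i[155:225,255:335],None,fx=4.2*2,fy=4.2,interpolation=2) for i in (t0,t)])
cv2.imwrite('pics/top17.png',a)
s0=cv2.imread('pics/scene1.png')
cv2.imwrite('pics/s17.png',np.vstack([cv2.resize(i[165:225,315:395],None,fx=9,fy=4.8,interpolation=2) for i in (s0,sc)]))
# jaw shift by template match
tp=t0[178:212,300:309]"
```

```text
t 14.1833 tcp [ 0.4577 -0.198   0.1775] [ 3.141e+00 -1.000e-03  2.330e-01] F [ 0.3  0.6 -0.4] w 0.056536904181854086 tcp in clamp [-0.2037 -0.0406  0.1775]
[(0.67, array([200.6, 290.5]))] [(0.92, array([133.9, 214.5])), (0.79, array([282.4, 312.4])), (0.65, array([200.1, 280.6])), (0.62, array([120.6, 280.3]))]
[(0.7, array([199.5, 353.8]))] [(0.94, array([202.8, 355.4])), (0.85, array([187.5, 279.3])), (0.76, array([251.2, 430.6])), (0.67, array([216. , 468.6]))]
```

View pics/top17.png

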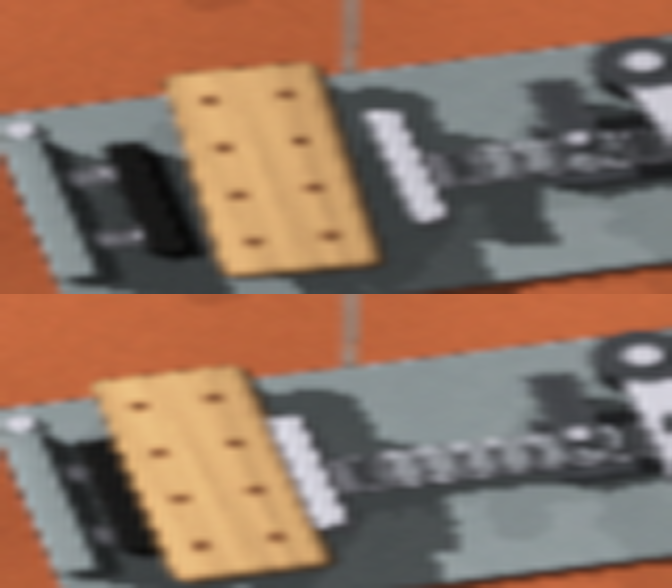

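View pics/s17.png

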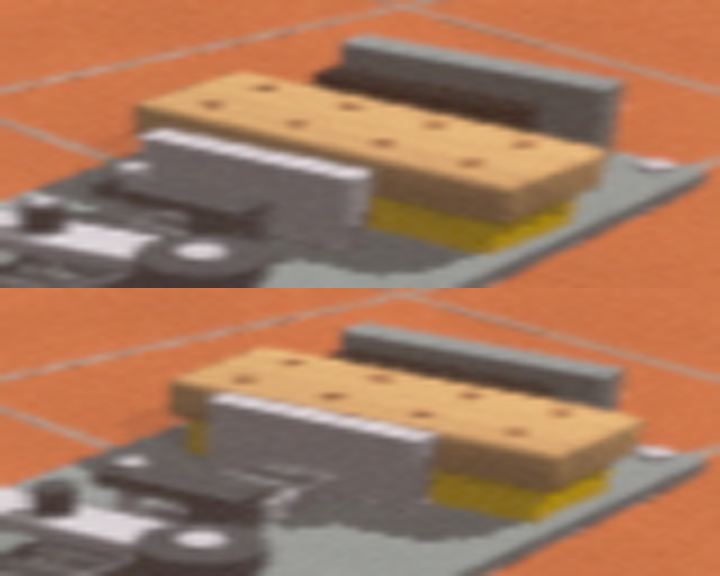

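The jaw lies on the brush, and the rubber stop stands visibly further back than at the start: its left edge moved from about column 107 to about 75 in the crop, roughly 5–8 mm. Brush is flat and square, the lever is free and the arm is clear, so I hand in.

```bash
python3 -c "
from station import ctrl
print(ctrl.hand_in());o=ctrl.get_obs();print(o['time_s'],o['force'])"
```

```text
the job is handed in; nothing more can be done
None
the job is handed in; nothing more can be done
```

I pumped the lever by its knob through three strokes and the brush is now clamped. I let go, lifted the gripper clear and handed the job in at about 14.2 s; no verdict was reported.

**Strokes:** I started each drive stroke from the -0.20 stop. The first two ran stop to stop. The third met firm resistance (about 50 N at the tool) roughly 3 mm short of the lever's end. As I eased off, the jaw sprang back about 3 mm, then held.

**Last checks:**
- **Jaw:** it touches the brush and had not moved between letting go and the last pictures. It stands at about clamp y 119–121 mm; my image measurements carry a few mm of bias.
- **Stop:** the rubber stop sits about 5–8 mm further back than at the start.
- **Brush:** it lies flat, about 6 mm off the middle line.
- **Robot:** the force reads about zero and the gripper is clear of everything.
- **Tap:** I kept well away from it.

**What disagreed:**
- **Handle force:** about 50 N on the third stroke is well above the stated 3–7 N. I put it down to the jaw nearing the end of the stop's travel.
- **Jaw height from the networks:** with the jaw against the brush, the jaw marks put it as high as 126–133 mm. I relied on edge positions compared with the starting picture instead.
- **Jaw force on the brush:** I could only infer this from how far the stop was pushed back; I did not measure it.

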